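Clamp down the lid of a paint pressure pot

ROBOT

A 7-joint arm with a two-finger parallel gripper is mounted at the origin on the work surface. World frame = base frame: x ahead of the robot, y to its left, z up, the work surface at z = 0. Lengths are in m, angles in rad, forces in N, time in s.
With the tool pointing down it reaches from about 0.425 to 0.925 m from the base axis. Payload 6.8 kg.
Tool frame: the origin (TCP) lies between the finger pads; the fingertips stand 14 mm ahead of it and the grasp point (between the pads) lies 5 mm behind it; z points along the fingers, y is the direction in which the jaws open and shut (so a half turn about z gives the same grasp; the last joint's range is limited). The gripper opens to 85 mm and grips with 20 to 120 N. Pads are 22 mm wide; open, the fingers measure 114 mm over their backs; the gripper's body (76 mm by 85 mm) begins 54 mm behind the grasp point. The pads swing forward as they close: fully open they stand 13 mm farther back than shut.
Start: joints at [-1.275, 0.477, 0.022, 1.555, -0.011, 1.109, -0.083], TCP at [0.265, 0.621, 0.245] pointing down, gripper open.
Joint ranges: [-2.96, 2.96], [-0.34, 2.1], [-1.41, 1.46], [0.24, 2.44], [-1.37, 4.51], [0.17, 1.92], [-2.96, 2.96]. Speed limits (rad/s): [2.39, 2.39, 3.14, 3.14, 3.14, 3.14, 3.14].

INTERFACE

Orientations are given as a unit quaternion [w, x, y, z].
In Python, from station import bot gives the robot as it stands.
- The arm moves only by the shell command python3 -m crank 'ROWS' [FORCE]. ROWS is JSON, a list of rows, each a list of 3 entries, a list of its own where there are three numbers: the shift along the tool's x, y, z in m, then the turn, a rotation vector about the tool's x, y, z in degrees, then the finger opening in m, from 0 to 0.0854. A call has 1 to 10 rows; each row shifts and turns the commanded pose from where the row before left it, along the tool's axes as they then stand; what a row does not reach is not made up. A row lasts 1/8 s, in which the tool goes at most 62.5 mm and 10.7 degrees, less where a joint would pass 70% of its speed; a pose out of reach is approached as far as the arm can. A call is refused whole if a number of a shift passes 0.0625 or a number of a turn 10.7, either way. A call with a gripper value outside its range is refused whole. The fingers move at their own pace and stop on an object; FORCE is the grip in N (left out, the last holds). Time passes only in rows, so rows that do not move let the fingers close. It gives the time, the measured TCP pose, the force and the opening at its end, in the units of the state.
- bot.get_obs(): the state, without advancing time (a new reading comes with each control period).
- bot.read_camera(name): name is "scene" or "top" or "wrist"; returns (picture, depth): 480x640x3 uint8, red, green, blue; 480x640 float32, m along the optical axis (not along the pixel's ray), 0 where there is no reading.
- bot.calibration(name): a dict with "fx", "fy", "cx", "cy" (pixels), "extrinsics" (4x4, takes a point from camera to world coordinates). Camera axes: x right, y down, z forward; pixel columns grow to the right and rows downward; lengths in m; the calibration is good to about 2 mm. A picture is of the moment at which its call begins: read the wrist's pose just before it. calibration takes no time and is no camera call; for the wrist camera it gives the pose at the moment of the call.
- bot.hand_in(): hands the job in, once; it reports no verdict.
The state is a dict: "t": time; "q": joint angles; "joint_vel": joint speeds; "joint_torque": joint torques, N m; "eef_pos": TCP position; "tool_rot": TCP orientation; "contact_force": force on the tool from outside, world axes, zero at the start; "torque": the same for the moment, N m; "gripper_width": opening from 0.0 (shut) to 1.0 (fully open).
Only numpy, scipy, OpenCV 4.12 (cv2) and the standard library are available. Lean on these libraries where they do the work, as an engineer would, in place of code of your own. Each camera call takes 0.05 s, during which the arm holds its last target.

TASK

Close the paint pressure pot for spraying: tighten its four wing knobs clockwise in cross order, always going from one knob to the one straight across before the other two. Go round once to bring all four just snug (about 0.3 N m each), then once more in cross order to bring each to about 0.75 N m, roughly an eighth of a turn further; never go past 1.2 N m, as that crushes the gasket. Leave the jar, cup and bottle standing where they are, and let go of everything at the end.

Things in the scene. Friction and masses are not known exactly. Their poses are not given: they have to be found in the camera images.
- pot: Paint pressure pot: fixed grey steel drum 196 mm across with an aluminium lid. Origin: centre of its underside, on the table; z up. Four swing bolts with wing knobs stand 120 mm from its vertical axis, 90 degrees apart, at 45, 135, 225 and 315 degrees from its x axis (knobs 1, 2, 3, 4, counter-clockwise from above; 1 is opposite 3, 2 opposite 4).
- lid: The lid, 208 mm across, 14 mm thick; its four forked ears' upper faces lie 210 mm above the table. Origin: centre of its underside, 196 mm up. Gauge, air nipple and relief valve stand within 42 mm of its axis, up to 50 mm above its upper face. It rides on the springy gasket and moves only a few tenths of a millimetre.
- knob1: Wing knob at 45 degrees. Origin: on its vertical screw axis, underside of its washer, about 210 mm above the table. Its grip is an upright flat bar along the knob's own x axis: 60 mm long, 11 mm thick (along its y), from 17 to 45 mm above the origin, rounded ends up to 47 mm. Below the bar: hub 25 mm and washer 34 mm across. Clockwise from above tightens; it sinks 0.8 mm per radian.
- knob2: Wing knob at 135 degrees, same shape and frame as knob 1. How each of the four behaves: at first it has an unknown slack of 0.1 to 0.9 rad and turns easily (0.02 N m); from contact on the torque needed climbs slowly, then by about 0.7 N m per radian turned (0.01 N m per newton of clamping force), and it stays where it is left.
- knob3: Wing knob at 225 degrees, opposite knob 1, same shape, frame and behaviour. The resistance is friction, so after a quick turn has stopped the moment left on the tool may be smaller or of the other sign; after a last slow turn of 0.02 to 0.03 rad clockwise it shows the true torque (counter-clockwise on the tool).
- knob4: Wing knob at 315 degrees, opposite knob 2, same shape, frame and behaviour. Tightening two opposite knobs takes a little (some 5 to 8 N) off the clamping force of the other two. The slack cannot be read from the poses: it must be felt.
- paint_jar: Closed glass paint jar, 64 mm across, 75 mm high, beyond the pot. Origin: centre of its underside. Leave it alone.
- mixing_cup: Empty white plastic mixing cup, 72 mm across the rim, 85 mm high, left of the pot. Origin: centre of its underside. Leave it alone.
- thinner_bottle: Clear bottle of thinner, 62 mm across, 140 mm high, right of the pot. Origin: centre of its underside. Leave it alone.

How it is judged:
By the outcome, as a careful person would: the job done as asked, in the order asked, and still so for the second after the job is handed in, with the robot touching nothing.
It also fails if it takes over 72 s, if anything falls off the work surface, if the arm or the gripper's body presses on something with over 40 N, if the wrist force passes 120 N, or if a joint passes its speed limit or range.

## Working session

There is one attempt and no reset: what is moved stays moved. The work goes in short steps, Python scripts to look and compute and a shell command to move; the robot and the scene stay as the last step left them, time stands still between calls to the robot, and variables do not carry over. Pictures are saved under pics/ and viewed, and the job is handed in when it is done.

```bash
ls -la; mkdir -p pics; python3 - <<'E'
from station import bot
import cv2,numpy as np
print(bot.get_obs())
for n in ["scene","top","wrist"]:
    im,d=bot.read_camera(n); cv2.imwrite(f"pics/{n}0.png",im[:,:,::-1]); np.savez(f"pics/{n}0.npz",im=im,d=d)
    c=bot.calibration(n); print(n,c)
    np.savez(f"pics/{n}0.npz",im=im,d=d,E=c["extrinsics"],k=[c["fx"],c["fy"],c["cx"],c["cy"]])
E
```

```text
total 12
drwxr-xr-x  3 agent agent 4096 Dec  7 14:21 .
drwxr-xr-x 23 root  root  4096 Dec  7 14:21 ..
drwxr-xr-x  2 agent agent 4096 Dec  7 14:21 pics
{'t': 0.0, 'q': array([-1.27508288,  0.47781368,  0.02236176,  1.55647277, -0.01147869,
        1.10930465, -0.08312702]), 'joint_vel': array([-1.23015774e-03,  1.49473531e-03, -4.14545984e-05, -1.93145755e-04,
        4.67379238e-04,  4.38447510e-04,  2.25227835e-04]), 'joint_torque': array([-2.95011150e-04, -5.96457517e+01,  1.60820983e+00, -2.81184840e+01,
        1.25366074e-02,  9.50599322e-03, -1.98860960e-05]), 'eef_pos': array([0.26502984, 0.62016315, 0.24430803]), 'tool_rot': array([-1.03923999e-04,  2.00545289e-01,  9.79683986e-01, -9.29199855e-04]), 'contact_force': array([-0.78248349,  0.10331933,  0.4472849 ]), 'torque': array([0.03579783, 0.03925881, 0.00874862]), 'gripper_width': 1.0009069312436893}
scene {'fx': 550.7295803174734, 'fy': 550.7295803174734, 'cx': 325.79113876114235, 'cy': 238.90593143953643, 'extrinsics': array([[ 0.67157381,  0.62593532, -0.39647647,  1.10079902],
       [ 0.7408253 , -0.55793296,  0.3740
[... 274 characters left out ...]
-0.02727118, -0.98272191,  0.18306811,  0.41910979],
       [-0.99948548,  0.02989932,  0.01161082, -0.01036272],
       [-0.01688382, -0.18265728, -0.98303167,  1.13224868],
       [ 0.        ,  0.        ,  0.        ,  1.        ]])}
wrist {'fx': 369.6719586340088, 'fy': 369.6719586340088, 'cx': 322.0105741076759, 'cy': 237.4583863370316, 'extrinsics': array([[ 3.93069688e-01,  8.78443150e-01,  2.71723854e-01,
         1.95129142e-01],
       [ 9.19508674e-01, -3.75559993e-01, -1.16010735e-01,
         6.50024107e-01],
       [ 1.39773266e-04,  2.95452744e-01, -9.55357345e-01,
         3.71998934e-01],
       [ 0.00000000e+00,  0.00000000e+00,  0.00000000e+00,
         1.00000000e+00]])}
```

View pics/top0.png

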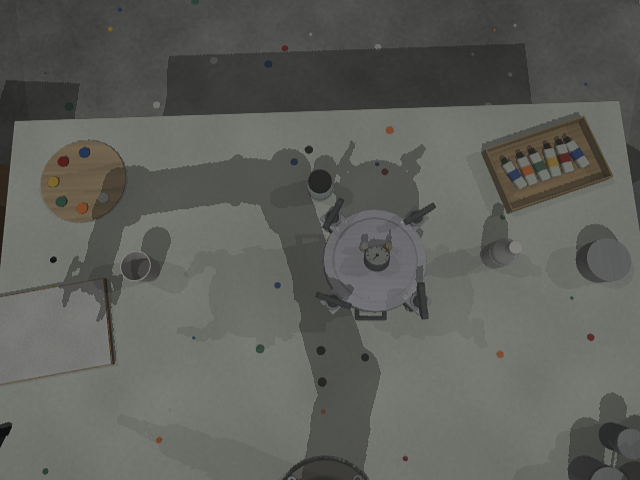

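View pics/scene0.png

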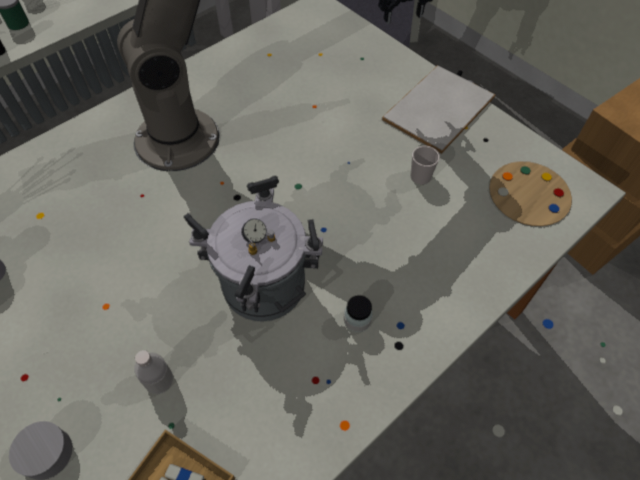

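View pics/wrist0.png

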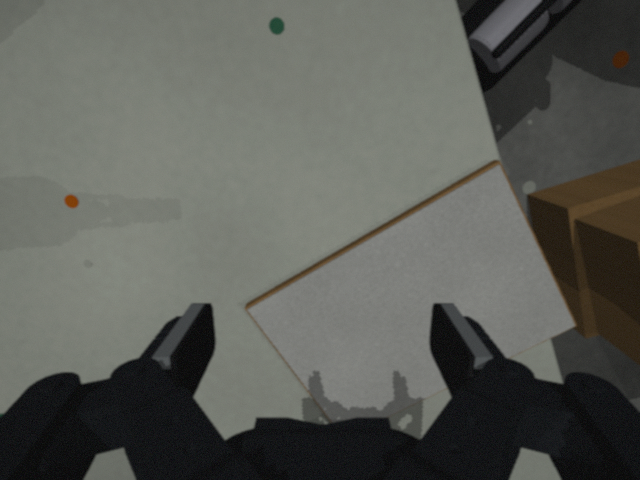

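The top view shows the pot centred near (376,258), with knobs near (335,213), (420,214), (333,299) and (421,300). The jar is at (320,183), the cup at (136,265) and the bottle at (500,252). Next I measure the knobs.

```bash
cat > meas.py <<'E'
import numpy as np,cv2
def cloud(f):
    z=np.load(f); im,d,E,k=z["im"],z["d"],z["E"],z["k"]
    v,u=np.indices(d.shape)
    P=np.stack([(u-k[2])/k[0]*d,(v-k[3])/k[1]*d,d],-1)@E[:3,:3].T+E[:3,3]
    P[d==0]=np.nan
    return im,P
E
python3 - <<'E'
from meas import *
for n in ["top","scene"]:
    im,P=cloud(f"pics/{n}0.npz")
    g=im.max(2)
    # lid top
    near=(np.abs(P[...,0]-0.42)<.3)&(np.abs(P[...,1]+.13)<.3)
    m=near&(P[...,2]>.200)&(P[...,2]<.218)&(g>100)
    (cx,cy),r=cv2.minEnclosingCircle(P[m][:,:2].astype(np.float32)); print(n,"lid",cx,cy,r,np.median(P[m],0))
    c0=np.median(P[m][:,:2],0)
    m=(np.linalg.norm(P[...,:2]-c0,axis=-1)>.085)&(np.linalg.norm(P[...,:2]-c0,axis=-1)<.17)&(P[...,2]>.238)&(P[...,2]<.27)
    nl,lab=cv2.connectedComponents(m.astype(np.uint8))
    for i in range(1,nl):
        s=lab==i
        if s.sum()<20: continue
        p=P[s]; rc=cv2.minAreaRect(p[:,:2].astype(np.float32))
        v,u=np.nonzero(s)
        b=cv2.boxPoints(rc); e=[b[1]-b[0],b[2]-b[1]]; L=max(e,key=np.linalg.norm)
        print(s.sum(),u.mean().round(),v.mean().round(),np.round(rc[0],4),np.round(rc[1],4),"dir deg",np.degrees(np.arctan2(L[1],L[0])).round(1)%180,"z",np.median(p[:,2]).round(4),p[:,2].max().round(4))
E
```

```text
top lid 0.545084536075592 -0.11744684725999832 0.1378437876701355 [ 0.5386209  -0.11819723  0.21454316]
223 333.0 213.0 [ 0.6334 -0.035 ] [0.0112 0.0691] dir deg 148.8 z 0.2555 0.2618
229 419.0 213.0 [ 0.6286 -0.2046] [0.0112 0.0699] dir deg 118.1 z 0.2557 0.2631
280 422.0 300.0 [ 0.4593 -0.1992] [0.0685 0.012 ] dir deg 3.3 z 0.2553 0.2604
231 333.0 300.0 [ 0.4646 -0.0302] [0.0697 0.0111] dir deg 69.1 z 0.2558 0.2605
scene lid 0.5435444116592407 -0.11526702344417572 0.13924287259578705 [ 0.55631701 -0.12684643  0.21311241]
281 262.0 183.0 [ 0.4647 -0.0303] [0.0694 0.0168] dir deg 69.8 z 0.2516 0.2615
220 196.0 225.0 [ 0.4599 -0.2   ] [0.0703 0.0123] dir deg 3.1 z 0.2539 0.2591
184 313.0 234.0 [ 0.6355 -0.0365] [0.0114 0.0684] dir deg 148.5 z 0.2546 0.2605
239 244.0 283.0 [ 0.6322 -0.2104] [0.0128 0.0592] dir deg 117.9 z 0.2541 0.2586
```

```bash
cat > go.py <<'E'
import sys,numpy as np
from station import bot
K={'A':(.6334,-.0350,148.7),'C':(.4595,-.1994,183.2),'D':(.6287,-.2046,118.0),'B':(.4646,-.0302,69.4)}
def pose():
    o=bot.get_obs(); w,x,y,z=o["tool_rot"]
    X=np.array([1-2*(y*y+z*z),2*(x*y+w*z),2*(x*z-w*y)]); Z=np.array([2*(x*z+w*y),2*(y*z-w*x),1-2*(x*x+y*y)])
    return o,o["eef_pos"],np.degrees(np.arctan2(X[1],X[0])),Z
def rel(t):
    o,p,ps,Z=pose(); a=np.radians(ps); d=np.array(t[:2])-p[:2]
    return d@[np.cos(a),np.sin(a)], d@[np.sin(a),-np.cos(a)]
if __name__=="__main__":
    o,p,ps,Z=pose()
    print("t",round(float(o["t"]),3),"p",p.round(4),"yaw",ps.round(2),"Z",Z[:2].round(4),"F",o["contact_force"].round(2),"M",o["torque"].round(3),"gw",round(float(o["gripper_width"]),3),"q",o["q"].round(2))
    if len(sys.argv)>1:
        k=K[sys.argv[1]]; dx,dy=rel(k); print("to",sys.argv[1],"shift",round(dx,4),round(dy,4),"dz(tool) to .246:",round(p[2]-.246,4),"turn(+cw)",round((ps-k[2]+180)%360-180,2))
E
python3 go.py A
python3 -m crank '[[[-0.02,-0.015,-0.045],[0,0,0],0.045],[[-0.04,-0.03,-0.035],[0,0,0],0.045],[[-0.043,-0.033,0],[0,0,0],0.045],[[-0.043,-0.033,0],[0,0,0],0.045],[[-0.043,-0.033,0],[0,0,0],0.045],[[-0.043,-0.033,0],[0,0,0],0.045],[[-0.043,-0.033,0],[0,0,0],0.045],[[-0.043,-0.033,0],[0,0,0],0.045],[[-0.043,-0.033,0],[0,0,0],0.045],[[-0.043,-0.033,0],[0,0,0],0.045]]' 40
python3 go.py A
```

```text
t 0.15 p [0.2651 0.6203 0.2446] yaw 156.86 Z [-0.0005 -0.0013] F [ 0.15 -0.13 -0.24] M [ 0.013 -0.031  0.014] gw 1.001 q [-1.28  0.48  0.02  1.56 -0.01  1.11 -0.08]
to A shift -0.5962 -0.4579 dz(tool) to .246: -0.0014 turn(+cw) 8.16
t: 1.4
eef_pos: [0.5158, 0.1761, 0.3252]
tool_rot: [-0.0, 0.2, 0.98, 0.0]
contact_force: [0.1, -0.3, -0.2]
gripper_width: 0.528
t 1.4 p [0.5158 0.1761 0.3252] yaw 156.87 Z [-0.0001  0.0001] F [ 0.13 -0.3  -0.2 ] M [ 0.06  -0.004 -0.026] gw 0.528 q [-0.68  0.19  0.27  1.78 -0.06  1.17  0.78]
to A shift -0.1911 -0.148 dz(tool) to .246: 0.0792 turn(+cw) 8.17
```

```bash

python3 -m crank '[[[-0.044,-0.034,0],[0,0,0],0.045],[[-0.044,-0.034,0],[0,0,0],0.045],[[-0.044,-0.034,0],[0,0,0],0.045],[[-0.044,-0.034,0],[0,0,0],0.045],[[-0.0151,-0.012,0],[0,0,8.1],0.045],[[0,0,0],[0,0,0],0.045]]' 40
python3 go.py A
cat > look.py <<'E'
import sys,numpy as np,cv2
from station import bot
from meas import cloud
n,out=sys.argv[1:3]
c=bot.calibration(n); im,d=bot.read_camera(n)
cv2.imwrite(f"pics/{out}.png",im[:,:,::-1]); np.savez(f"pics/{out}.npz",im=im,d=d,E=c["extrinsics"],k=[c["fx"],c["fy"],c["cx"],c["cy"]])
im,P=cloud(f"pics/{out}.npz")
r=np.linalg.norm(P[...,:2]-[.5465,-.1173],axis=-1)
m=(r>.085)&(r<.16)&(P[...,2]>.244)&(P[...,2]<.262)&(im.max(2)<110)
if len(sys.argv)>3: m&=np.linalg.norm(P[...,:2]-np.array([float(a) for a in sys.argv[3:5]]),axis=-1)<.045
nl,lab=cv2.connectedComponents(m.astype(np.uint8))
for i in range(1,nl):
    s=lab==i
    if s.sum()<40: continue
    p=P[s]; rc=cv2.minAreaRect(p[:,:2].astype(np.float32)); b=cv2.boxPoints(rc); L=max([b[1]-b[0],b[2]-b[1]],key=np.linalg.norm); v,u=np.nonzero(s)
    print(s.sum(),u.mean().round(),v.mean().round(),np.round(rc[0],4),np.round(rc[1],4),"dir",np.degrees(np.arctan2(L[1],L[0])).round(1)%180,"z",np.median(p[:,2]).round(4))
E
python3 look.py wrist w1
```

```text
t: 2.15
eef_pos: [0.6329, -0.0352, 0.3248]
tool_rot: [-0.0, 0.27, 0.963, -0.001]
contact_force: [-0.2, -0.1, 0.4]
gripper_width: 0.527
t 2.15 p [ 0.6329 -0.0352  0.3248] yaw 148.63 Z [-0.0008 -0.001 ] F [-0.21 -0.1   0.39] M [0.059 0.024 0.059] gw 0.527 q [-0.36  0.37  0.43  1.59 -0.16  1.23  1.12]
to A shift -0.0003 0.0005 dz(tool) to .246: 0.0788 turn(+cw) -0.07
2178 325.0 253.0 [ 0.632  -0.0327] [0.0108 0.068 ] dir 148.5 z 0.254
1110 106.0 361.0 [ 0.6239 -0.1958] [0.0115 0.055 ] dir 118.0 z 0.2537
```

View pics/w1.png

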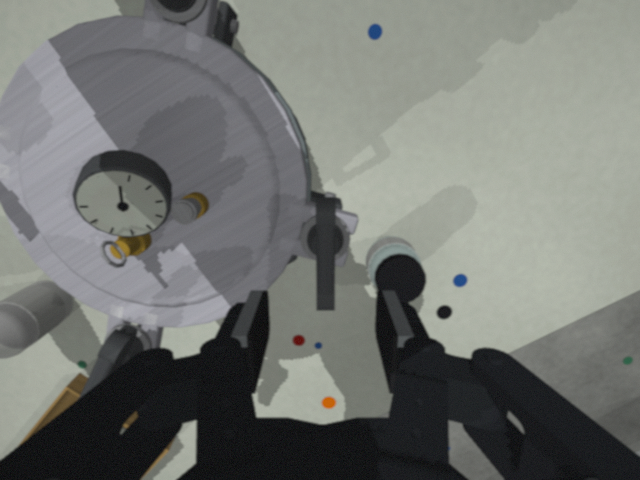

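The wrist view shows knob A's bar upright at (325,253), centred between the fingers at about columns 256 and 390. It agrees with the top view to about 2 mm. Descend and grip.

```bash

python3 -m crank '[[[0.0015,0.001,0.04],[0,0,0],0.045],[[0,0,0.038],[0,0,0],0.045],[[0,0,0],[0,0,0],0.0],[[0,0,0],[0,0,0],0.0],[[0,0,0],[0,0,0],0.0],[[0,0,0],[0,0,0],0.0]]' 60
python3 go.py A
```

```text
t: 2.95
eef_pos: [0.6312, -0.032, 0.2483]
tool_rot: [-0.001, 0.269, 0.963, -0.0]
contact_force: [-5.9, -1.5, -0.3]
gripper_width: 0.113
t 2.95 p [ 0.6312 -0.032   0.2483] yaw 148.78 Z [-0.0014  0.0001] F [-5.9  -1.46 -0.29] M [-0.253  1.144 -0.032] gw 0.113 q [-0.35  0.42  0.41  1.68 -0.19  1.08  1.14]
to A shift -0.0034 -0.0014 dz(tool) to .246: 0.0023 turn(+cw) 0.08
```

```bash

python3 -m crank '[[[0,0,0],[0,0,6],0],[[0,0,0],[0,0,6],0],[[0,0,0],[0,0,6],0],[[0,0,0],[0,0,5],0],[[0,0,0],[0,0,1],0]]' 
python3 go.py A
```

```text
t: 3.58
eef_pos: [0.6319, -0.0313, 0.248]
tool_rot: [-0.0, 0.463, 0.886, 0.0]
contact_force: [-3.5, 0.5, -3.1]
gripper_width: 0.11
t 3.575 p [ 0.6319 -0.0313  0.248 ] yaw 124.81 Z [0.     0.0005] F [-3.48  0.45 -3.06] M [0.025 0.704 0.031] gw 0.11 q [-0.41  0.44  0.5   1.69 -0.23  1.08  0.76]
to A shift -0.0039 -0.0009 dz(tool) to .246: 0.002 turn(+cw) -23.89
```

```bash

python3 -m crank '[[[0,0,0],[0,0,6],0],[[0,0,0],[0,0,6],0],[[0,0,0],[0,0,5],0],[[0,0,0],[0,0,1],0]]' 
python3 go.py A
```

```text
t: 4.08
eef_pos: [0.6326, -0.031, 0.2478]
tool_rot: [0.0, 0.596, 0.803, 0.001]
contact_force: [-0.9, 0.9, -4.3]
gripper_width: 0.115
t 4.075 p [ 0.6326 -0.031   0.2478] yaw 106.89 Z [0.0012 0.0005] F [-0.94  0.93 -4.28] M [ 0.228 -0.063  0.148] gw 0.115 q [-0.46  0.45  0.57  1.69 -0.27  1.08  0.48]
to A shift -0.0041 -0.0004 dz(tool) to .246: 0.0018 turn(+cw) -41.81
```

```bash

python3 -m crank '[[[0,0,0.0003],[0,0,6],0],[[0,0,0],[0,0,3],0],[[0,0,0],[0,0,1],0]]' 
python3 go.py A
```

```text
t: 4.45
eef_pos: [0.633, -0.0309, 0.2477]
tool_rot: [0.001, 0.663, 0.748, 0.001]
contact_force: [0.7, 1.1, -2.6]
gripper_width: 0.113
t 4.45 p [ 0.633  -0.0309  0.2477] yaw 96.92 Z [0.0021 0.0006] F [ 0.65  1.07 -2.61] M [ 0.308 -0.304  0.318] gw 0.113 q [-0.49  0.46  0.61  1.69 -0.29  1.08  0.33]
to A shift -0.0041 -0.0001 dz(tool) to .246: 0.0017 turn(+cw) -51.78
```

```bash
cat > plan.py <<'E'
# plan.py x y yaw dz_tool n : equal world steps n rows with equal turns; prints tool shifts
import sys,numpy as np
from go import pose
x,y,yaw,n=float(sys.argv[1]),float(sys.argv[2]),float(sys.argv[3]),int(sys.argv[4])
o,p,ps,Z=pose(); T=(ps-yaw+180)%360-180; d=(np.array([x,y])-p[:2])/n
print("turn/row",round(T/n,2),"step",np.linalg.norm(d).round(4))
for i in range(n):
    a=np.radians(ps-T/n*i); print(round(d@[np.cos(a),np.sin(a)],4),round(d@[np.sin(a),-np.cos(a)],4))
E
python3 plan.py .4590 -.1975 183.2 9
python3 -m crank '[[[0,0,0],[0,0,0],0.045],[[0,0,0],[0,0,0],0.045],[[0,0,-0.03],[0,0,0],0.045],[[0,0,-0.035],[0,0,0],0.045]]'
python3 plan.py .4590 -.1975 183.2 9
```

```text
turn/row -9.59 step 0.0268
-0.016 -0.0214
-0.0123 -0.0238
-0.0081 -0.0255
-0.0038 -0.0265
0.0007 -0.0268
0.0052 -0.0263
0.0095 -0.025
0.0135 -0.0231
0.0172 -0.0205
t: 4.95
eef_pos: [0.6319, -0.0321, 0.3126]
tool_rot: [-0.0, 0.664, 0.748, -0.0]
contact_force: [1.2, 0.3, -0.2]
gripper_width: 0.523
turn/row -9.6 step 0.0266
-0.016 -0.0212
-0.0122 -0.0236
-0.0081 -0.0253
-0.0038 -0.0263
0.0007 -0.0266
0.0051 -0.0261
0.0094 -0.0249
0.0134 -0.023
0.017 -0.0204
```

```bash

python3 -m crank '[[[-0.016,-0.0212,0],[0,0,-9.6],0.045],[[-0.0122,-0.0236,0],[0,0,-9.6],0.045],[[-0.0081,-0.0253,0],[0,0,-9.6],0.045],[[-0.0038,-0.0263,0],[0,0,-9.6],0.045],[[0.0007,-0.0266,0],[0,0,-9.6],0.045],[[0.0051,-0.0261,0],[0,0,-9.6],0.045],[[0.0094,-0.0249,0],[0,0,-9.6],0.045],[[0.0134,-0.023,0],[0,0,-9.6],0.045],[[0.017,-0.0204,0],[0,0,-9.6],0.045],[[0,0,0],[0,0,0],0.045]]'
python3 go.py C; python3 look.py wrist w2; python3 go.py C
```

```text
t: 6.2
eef_pos: [0.4579, -0.1992, 0.3126]
tool_rot: [0.001, -0.026, 1.0, -0.0]
contact_force: [0.8, 0.2, 0.3]
gripper_width: 0.528
t 6.2 p [ 0.4579 -0.1992  0.3126] yaw -177.08 Z [ 0.0012 -0.0001] F [0.8  0.21 0.26] M [-0.009 -0.033  0.011] gw 0.528 q [-0.16  0.12  0.5   1.91 -0.06  1.13  1.98]
to C shift -0.0016 -0.0003 dz(tool) to .246: 0.0666 turn(+cw) -0.28
2368 325.0 261.0 [ 0.4563 -0.1976] [0.0673 0.0109] dir 2.6 z 0.2541
1671 603.0 280.0 [ 0.4587 -0.0394] [0.0479 0.0111] dir 69.0 z 0.2541
t 6.25 p [ 0.459  -0.1979  0.3126] yaw -177.08 Z [0.0014 0.0002] F [0.46 0.3  0.8 ] M [0.038 0.044 0.015] gw 0.529 q [-0.16  0.12  0.49  1.91 -0.06  1.13  1.98]
to C shift -0.0004 -0.0015 dz(tool) to .246: 0.0666 turn(+cw) -0.28
```

View pics/w2.png

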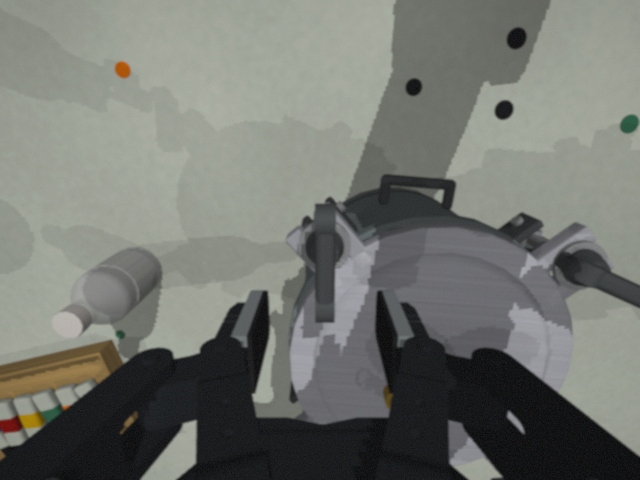

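The wrist view shows knob C's bar at (325,261), aligned and centred between the fingers. The measurement agrees to about 2 mm.

```bash

python3 -m crank '[[[0.001,0,0.035],[0,0,0],0.045],[[0,0,0.03],[0,0,0],0.045],[[0,0,0],[0,0,0],0.0],[[0,0,0],[0,0,0],0.0],[[0,0,0],[0,0,0],0.0]]' 60
python3 go.py C
python3 -m crank '[[[0,0,0],[0,0,6],0],[[0,0,0],[0,0,6],0],[[0,0,0],[0,0,5],0],[[0,0,0],[0,0,1],0]]' 
python3 go.py C
```

```text
t: 6.88
eef_pos: [0.4592, -0.1977, 0.2481]
tool_rot: [0.001, -0.027, 1.0, -0.001]
contact_force: [1.9, -2.9, -2.5]
gripper_width: 0.109
t 6.875 p [ 0.4592 -0.1977  0.2481] yaw -176.87 Z [ 0.0024 -0.001 ] F [ 1.94 -2.95 -2.49] M [-0.487 -0.353  0.048] gw 0.109 q [-0.14  0.19  0.49  1.99 -0.11  0.98  2.02]
to C shift -0.0002 -0.0017 dz(tool) to .246: 0.0021 turn(+cw) -0.07
t: 7.38
eef_pos: [0.4592, -0.1979, 0.2478]
tool_rot: [0.001, 0.129, 0.992, -0.001]
contact_force: [3.2, -4.4, -4.0]
gripper_width: 0.112
t 7.375 p [ 0.4592 -0.1979  0.2478] yaw 165.13 Z [ 0.0027 -0.0014] F [ 3.2  -4.38 -3.97] M [-0.91  -0.648  0.118] gw 0.112 q [-0.18  0.19  0.54  1.99 -0.12  0.98  1.72]
to C shift -0.0007 -0.0013 dz(tool) to .246: 0.0018 turn(+cw) -18.07
```

```bash

python3 -m crank '[[[0,0,0.0003],[0,0,6],0],[[0,0,0],[0,0,3],0],[[0,0,0],[0,0,1],0]]' 
python3 go.py C
```

```text
t: 7.75
eef_pos: [0.4592, -0.1981, 0.2477]
tool_rot: [0.001, 0.215, 0.977, -0.0]
contact_force: [2.3, -5.1, -3.1]
gripper_width: 0.11
t 7.75 p [ 0.4592 -0.1981  0.2477] yaw 155.17 Z [ 0.0027 -0.0015] F [ 2.3  -5.07 -3.15] M [-0.868 -0.515  0.111] gw 0.11 q [-0.2   0.19  0.56  1.99 -0.12  0.98  1.55]
to C shift -0.0009 -0.001 dz(tool) to .246: 0.0017 turn(+cw) -28.03
```

```bash

python3 -m crank '[[[0,0,0],[0,0,6],0],[[0,0,0],[0,0,3],0],[[0,0,0],[0,0,1],0]]' 
python3 go.py C
```

```text
t: 8.12
eef_pos: [0.4591, -0.1983, 0.2476]
tool_rot: [0.002, 0.299, 0.954, -0.0]
contact_force: [2.6, -5.3, -2.3]
gripper_width: 0.113
t 8.125 p [ 0.4591 -0.1983  0.2476] yaw 145.18 Z [ 0.0027 -0.0019] F [ 2.57 -5.25 -2.34] M [-1.018 -0.613  0.245] gw 0.113 q [-0.23  0.2   0.59  2.   -0.13  0.98  1.39]
to C shift -0.001 -0.0007 dz(tool) to .246: 0.0016 turn(+cw) -38.02
```

```bash
cat > feel.py <<'E'
import numpy as np
from station import bot
L=[bot.get_obs()]
for i in range(5):
    bot.read_camera("top"); L.append(bot.get_obs())
M=np.array([o["torque"] for o in L]); F=np.array([o["contact_force"] for o in L])
print("t",L[-1]["t"],"Mz",M[:,2].round(3),"mean",M[:,2].mean().round(3),"F",F.mean(0).round(1))
E
python3 -m crank '[[[0,0,0],[0,0,1],0],[[0,0,0],[0,0,1],0]]'; python3 feel.py
```

```text
t: 8.38
eef_pos: [0.4591, -0.1983, 0.2476]
tool_rot: [0.002, 0.316, 0.949, -0.0]
contact_force: [2.3, -5.8, -3.4]
gripper_width: 0.117
t 8.625 Mz [0.288 0.227 0.149 0.207 0.151 0.176] mean 0.2 F [ 2.4 -5.2 -3.8]
```

```bash

python3 -m crank '[[[0,0,0],[0,0,4],0],[[0,0,0],[0,0,1.5],0],[[0,0,0],[0,0,1],0],[[0,0,0],[0,0,1],0]]'; python3 feel.py; python3 go.py C
```

```text
t: 9.12
eef_pos: [0.459, -0.1984, 0.2476]
tool_rot: [0.002, 0.377, 0.926, -0.0]
contact_force: [1.8, -5.4, -4.8]
gripper_width: 0.114
t 9.375 Mz [0.358 0.348 0.313 0.249 0.255 0.261] mean 0.297 F [ 2.3 -5.8 -4.7]
t 9.375 p [ 0.459  -0.1984  0.2476] yaw 135.74 Z [ 0.0026 -0.002 ] F [ 2.83 -5.44 -4.13] M [-1.115 -0.654  0.261] gw 0.111 q [-0.25  0.2   0.61  2.   -0.14  0.98  1.23]
to C shift -0.001 -0.0004 dz(tool) to .246: 0.0016 turn(+cw) -47.46
```

```bash

python3 -m crank '[[[0,0,0],[0,0,0],0.045],[[0,0,0],[0,0,0],0.045],[[0,0,-0.03],[0,0,0],0.045],[[0,0,-0.035],[0,0,0],0.045]]'
python3 plan.py .628 -.203 118 4
```

```text
t: 9.88
eef_pos: [0.4578, -0.1966, 0.3123]
tool_rot: [-0.001, 0.377, 0.926, 0.0]
contact_force: [1.0, 0.4, -0.4]
gripper_width: 0.525
turn/row 4.43 step 0.0426
-0.0316 0.0286
-0.0293 0.0309
-0.0268 0.0331
-0.0242 0.035
```

```bash

python3 -m crank '[[[-0.0316,0.0286,0],[0,0,4.4],0.045],[[-0.0293,0.0309,0],[0,0,4.4],0.045],[[-0.0268,0.0331,0],[0,0,4.4],0.045],[[-0.0242,0.035,0],[0,0,4.4],0.045],[[0,0,0],[0,0,0],0.045],[[0,0,0],[0,0,0],0.045]]'
python3 go.py D; python3 look.py wrist w3; python3 go.py D
```

```text
t: 10.62
eef_pos: [0.6277, -0.2037, 0.3115]
tool_rot: [-0.001, 0.514, 0.858, -0.0]
contact_force: [0.4, 0.1, -0.4]
gripper_width: 0.526
t 10.625 p [ 0.6277 -0.2037  0.3115] yaw 118.09 Z [-0.0012  0.0002] F [ 0.43  0.09 -0.38] M [0.007 0.056 0.004] gw 0.526 q [-0.23  0.46  0.65  1.55 -0.29  1.23  0.96]
to D shift -0.0012 0.0005 dz(tool) to .246: 0.0655 turn(+cw) 0.09
1183 488.0 18.0 [ 0.6363 -0.0607] [0.0118 0.016 ] dir 97.8 z 0.2535
3866 29.0 116.0 [ 0.4595 -0.1987] [0.0133 0.0665] dir 135.8 z 0.2522
2325 323.0 262.0 [ 0.6271 -0.2023] [0.0109 0.0685] dir 117.7 z 0.2542
t 10.675 p [ 0.6274 -0.204   0.3119] yaw 118.05 Z [-0.0005  0.0004] F [-0.15  0.15  0.45] M [ 0.02  -0.047  0.081] gw 0.524 q [-0.23  0.46  0.65  1.55 -0.29  1.23  0.96]
to D shift -0.0012 0.0009 dz(tool) to .246: 0.0659 turn(+cw) 0.05
```

View pics/w3.png

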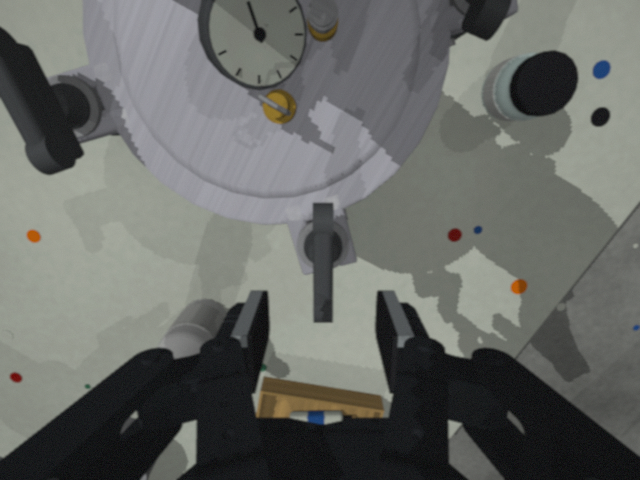

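The wrist view shows knob D's bar at (323,262), centred and aligned. Knob C at the upper left is now turned to 135.8°.

```bash

python3 -m crank '[[[0.001,0.0005,0.034],[0,0,0],0.045],[[0,0,0.03],[0,0,0],0.045],[[0,0,0],[0,0,0],0.0],[[0,0,0],[0,0,0],0.0],[[0,0,0],[0,0,0],0.0]]' 60
python3 go.py D
python3 -m crank '[[[0,0,0],[0,0,6],0],[[0,0,0],[0,0,6],0],[[0,0,0],[0,0,6],0],[[0,0,0],[0,0,1],0],[[0,0,0],[0,0,1],0]]' 
python3 go.py D;python3 feel.py
```

```text
t: 11.3
eef_pos: [0.6281, -0.2032, 0.2494]
tool_rot: [0.0, 0.515, 0.857, 0.0]
contact_force: [-5.2, 0.6, 4.0]
gripper_width: 0.114
t 11.3 p [ 0.6281 -0.2032  0.2494] yaw 118.03 Z [ 0.0008 -0.0001] F [-5.17  0.64  3.97] M [0.071 0.987 0.001] gw 0.114 q [-0.21  0.51  0.62  1.62 -0.32  1.12  0.98]
to D shift -0.0016 -0.0001 dz(tool) to .246: 0.0034 turn(+cw) 0.03
t: 11.92
eef_pos: [0.6282, -0.2032, 0.2491]
tool_rot: [0.0, 0.655, 0.755, 0.0]
contact_force: [-5.3, -0.0, 5.3]
gripper_width: 0.11
t 11.925 p [ 0.6282 -0.2032  0.2491] yaw 98.11 Z [ 0.0006 -0.0003] F [-5.26 -0.03  5.35] M [0.051 1.063 0.048] gw 0.11 q [-0.27  0.53  0.71  1.62 -0.37  1.13  0.68]
to D shift -0.0015 0.0003 dz(tool) to .246: 0.0031 turn(+cw) -19.89
t 12.175 Mz [ 0.048  0.035 -0.012  0.018 -0.007 -0.013] mean 0.012 F [-5.1  0.1  5.5]
```

```bash

python3 -m crank '[[[0,0,0],[0,0,6],0],[[0,0,0],[0,0,6],0],[[0,0,0],[0,0,4],0],[[0,0,0],[0,0,1],0],[[0,0,0],[0,0,1],0]]' 
python3 go.py D;python3 feel.py
```

```text
t: 12.8
eef_pos: [0.6282, -0.2032, 0.2489]
tool_rot: [0.0, 0.765, 0.644, 0.0]
contact_force: [-4.3, -0.1, 4.7]
gripper_width: 0.112
t 12.8 p [ 0.6282 -0.2032  0.2489] yaw 80.11 Z [ 0.0006 -0.0004] F [-4.3  -0.13  4.71] M [-0.05   1.093 -0.022] gw 0.112 q [-0.31  0.55  0.79  1.63 -0.42  1.14  0.41]
to D shift -0.0013 0.0007 dz(tool) to .246: 0.0029 turn(+cw) -37.89
t 13.05 Mz [-0.022  0.026  0.043 -0.014 -0.072 -0.081] mean -0.02 F [-5.   0.1  5.7]
```

```bash

python3 -m crank '[[[0,0,0],[0,0,6],0],[[0,0,0],[0,0,6],0],[[0,0,0],[0,0,4],0],[[0,0,0],[0,0,1],0],[[0,0,0],[0,0,1],0]]' 
python3 go.py D;python3 feel.py
```

```text
t: 13.68
eef_pos: [0.6282, -0.2032, 0.2487]
tool_rot: [0.0, 0.857, 0.516, 0.0]
contact_force: [-3.4, -0.3, 4.9]
gripper_width: 0.116
t 13.675 p [ 0.6282 -0.2032  0.2487] yaw 62.12 Z [ 0.0004 -0.0006] F [-3.36 -0.28  4.94] M [-0.08   0.982  0.112] gw 0.116 q [-0.36  0.58  0.87  1.63 -0.48  1.15  0.14]
to D shift -0.001 0.0011 dz(tool) to .246: 0.0027 turn(+cw) -55.88
t 13.925 Mz [0.112 0.123 0.109 0.051 0.058 0.058] mean 0.085 F [-4.7 -0.2  5. ]
```

```bash

python3 -m crank '[[[0,0,0],[0,0,6],0],[[0,0,0],[0,0,4],0],[[0,0,0],[0,0,1],0],[[0,0,0],[0,0,1],0]]' 
python3 go.py D;python3 feel.py
```

```text
t: 14.42
eef_pos: [0.6282, -0.2033, 0.2486]
tool_rot: [0.0, 0.906, 0.424, -0.0]
contact_force: [-4.5, 0.1, 5.7]
gripper_width: 0.112
t 14.425 p [ 0.6282 -0.2033  0.2486] yaw 50.13 Z [ 0.0003 -0.0008] F [-4.55  0.07  5.67] M [-0.236  1.143  0.342] gw 0.112 q [-0.39  0.6   0.92  1.63 -0.51  1.17 -0.04]
to D shift -0.0007 0.0012 dz(tool) to .246: 0.0026 turn(+cw) -67.87
t 14.675 Mz [0.342 0.249 0.201 0.278 0.267 0.217] mean 0.259 F [-4.3 -0.3  5.4]
```

```bash

python3 -m crank '[[[0,0,0],[0,0,1],0],[[0,0,0],[0,0,1],0],[[0,0,0],[0,0,1],0]]' 
python3 feel.py
python3 -m crank '[[[0,0,0],[0,0,0],0.045],[[0,0,0],[0,0,0],0.045],[[0,0,-0.03],[0,0,0],0.045],[[0,0,-0.035],[0,0,0],0.045]]'
python3 plan.py .463 -.029 69.4 5
```

```text
t: 15.05
eef_pos: [0.6282, -0.2033, 0.2486]
tool_rot: [0.0, 0.917, 0.4, -0.0]
contact_force: [-5.2, -0.7, 5.4]
gripper_width: 0.115
t 15.3 Mz [0.308 0.327 0.247 0.292 0.237 0.284] mean 0.282 F [-5.2 -0.7  5. ]
t: 15.8
eef_pos: [0.6286, -0.2019, 0.3128]
tool_rot: [-0.0, 0.917, 0.4, -0.0]
contact_force: [1.1, 0.5, 0.3]
gripper_width: 0.526
turn/row -4.46 step 0.0479
0.0028 -0.0478
0.0065 -0.0474
0.0102 -0.0468
0.0138 -0.0459
0.0173 -0.0446
```

```bash

python3 -m crank '[[[0.0028,-0.0478,0],[0,0,-4.5],0.045],[[0.0065,-0.0474,0],[0,0,-4.5],0.045],[[0.0102,-0.0468,0],[0,0,-4.5],0.045],[[0.0138,-0.0459,0],[0,0,-4.5],0.045],[[0.0173,-0.0446,0],[0,0,-4.3],0.045],[[0,0,0],[0,0,0],0.045],[[0,0,0],[0,0,0],0.045]]'
python3 go.py B; python3 look.py wrist w4; python3 go.py B
```

```text
t: 16.68
eef_pos: [0.4635, -0.0296, 0.3132]
tool_rot: [0.0, 0.822, 0.569, 0.001]
contact_force: [0.2, -0.5, 0.4]
gripper_width: 0.523
t 16.675 p [ 0.4635 -0.0296  0.3132] yaw 69.38 Z [0.0017 0.0011] F [ 0.17 -0.54  0.42] M [ 0.03   0.034 -0.033] gw 0.523 q [-1.08  0.04  1.07  2.   -0.04  1.12 -0.36]
to B shift -0.0002 0.0013 dz(tool) to .246: 0.0672 turn(+cw) -0.02
2963 626.0 145.0 [ 0.6301 -0.034 ] [0.0126 0.0711] dir 92.9 z 0.2513
2428 322.0 259.0 [ 0.4637 -0.0274] [0.0683 0.011 ] dir 69.0 z 0.254
352 633.0 438.0 [ 0.6122 -0.2119] [0.021  0.0058] dir 59.3 z 0.2482
t 16.725 p [ 0.4636 -0.0304  0.3131] yaw 69.28 Z [ 0.0013 -0.0002] F [-0.79 -0.63 -0.19] M [-0.038 -0.034 -0.022] gw 0.526 q [-1.08  0.04  1.07  2.   -0.04  1.12 -0.36]
to B shift 0.0005 0.0009 dz(tool) to .246: 0.0671 turn(+cw) -0.12
```

View pics/w4.png

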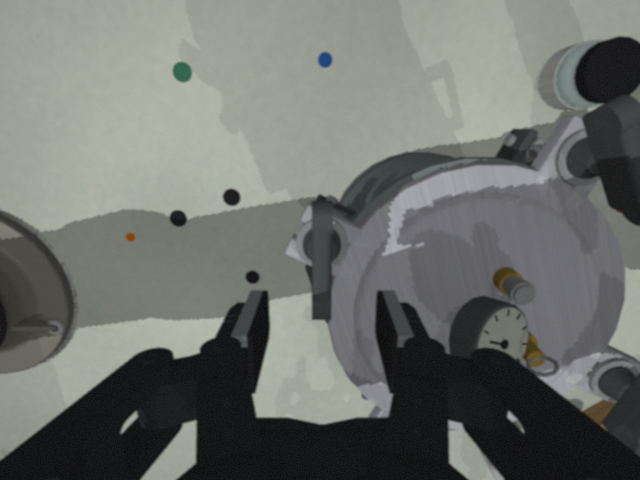

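Knob B's bar is at (322,259), centred and aligned.

```bash

python3 -m crank '[[[0.001,0,0.034],[0,0,0],0.045],[[0,0,0.03],[0,0,0],0.045],[[0,0,0],[0,0,0],0.0],[[0,0,0],[0,0,0],0.0],[[0,0,0],[0,0,0],0.0]]' 60
python3 go.py B
python3 -m crank '[[[0,0,0],[0,0,6],0],[[0,0,0],[0,0,6],0],[[0,0,0],[0,0,4],0],[[0,0,0],[0,0,1],0],[[0,0,0],[0,0,1],0]]' 
python3 go.py B;python3 feel.py
```

```text
t: 17.35
eef_pos: [0.4633, -0.0299, 0.2496]
tool_rot: [0.0, 0.823, 0.568, -0.0]
contact_force: [-3.8, -3.0, 2.6]
gripper_width: 0.115
t 17.35 p [ 0.4633 -0.0299  0.2496] yaw 69.28 Z [ 0.0002 -0.0004] F [-3.85 -3.04  2.64] M [-0.742  0.7   -0.024] gw 0.115 q [-1.    0.18  1.06  2.08 -0.19  0.98 -0.2 ]
to B shift 0.0002 0.0013 dz(tool) to .246: 0.0036 turn(+cw) -0.12
t: 17.98
eef_pos: [0.4628, -0.0297, 0.2493]
tool_rot: [-0.0, 0.901, 0.433, -0.0]
contact_force: [-4.0, -3.5, 2.6]
gripper_width: 0.113
t 17.975 p [ 0.4628 -0.0297  0.2493] yaw 51.31 Z [-0.0004 -0.0001] F [-4.03 -3.49  2.63] M [-0.84   0.909  0.032] gw 0.113 q [-1.06  0.2   1.14  2.08 -0.22  0.98 -0.48]
to B shift 0.0008 0.0017 dz(tool) to .246: 0.0033 turn(+cw) -18.09
t 18.225 Mz [ 0.032  0.019 -0.037  0.028 -0.02  -0.026] mean -0.001 F [-4.5 -3.2  2.7]
```

```bash

python3 -m crank '[[[0,0,0],[0,0,6],0],[[0,0,0],[0,0,6],0],[[0,0,0],[0,0,4],0],[[0,0,0],[0,0,1],0],[[0,0,0],[0,0,1],0]]' 
python3 go.py B;python3 feel.py
```

```text
t: 18.85
eef_pos: [0.4624, -0.0294, 0.2491]
tool_rot: [-0.0, 0.958, 0.287, -0.001]
contact_force: [-5.1, -2.1, 2.2]
gripper_width: 0.112
t 18.85 p [ 0.4624 -0.0294  0.2491] yaw 33.34 Z [-0.0014  0.0003] F [-5.09 -2.14  2.17] M [-0.6    1.083  0.085] gw 0.112 q [-1.11  0.23  1.22  2.09 -0.26  0.99 -0.74]
to B shift 0.0013 0.0019 dz(tool) to .246: 0.0031 turn(+cw) -36.06
t 19.1 Mz [ 0.085  0.047 -0.008  0.018  0.054  0.071] mean 0.044 F [-5.5 -1.8  2.4]
```

```bash

python3 -m crank '[[[0,0,0],[0,0,6],0],[[0,0,0],[0,0,5],0],[[0,0,0],[0,0,1],0],[[0,0,0],[0,0,1],0]]' 
python3 go.py B;python3 feel.py
```

```text
t: 19.6
eef_pos: [0.4623, -0.0291, 0.249]
tool_rot: [-0.0, 0.984, 0.177, -0.001]
contact_force: [-5.5, -1.1, 2.6]
gripper_width: 0.114
t 19.6 p [ 0.4623 -0.0291  0.249 ] yaw 20.38 Z [-0.0021  0.0005] F [-5.54 -1.1   2.63] M [-0.485  1.235  0.226] gw 0.114 q [-1.15  0.27  1.29  2.09 -0.31  1.   -0.91]
to B shift 0.0018 0.0019 dz(tool) to .246: 0.003 turn(+cw) -49.02
t 19.85 Mz [0.226 0.162 0.158 0.151 0.188 0.205] mean 0.182 F [-5.5 -1.3  2.8]
```

```bash

python3 -m crank '[[[0,0,0],[0,0,4],0],[[0,0,0],[0,0,3],0],[[0,0,0],[0,0,1],0],[[0,0,0],[0,0,1],0]]' 
python3 go.py B;python3 feel.py; python3 look.py top t1
```

```text
t: 20.35
eef_pos: [0.4622, -0.0288, 0.249]
tool_rot: [-0.001, 0.995, 0.1, -0.001]
contact_force: [-6.1, -0.7, 3.2]
gripper_width: 0.113
t 20.35 p [ 0.4622 -0.0288  0.249 ] yaw 11.42 Z [-0.0024  0.0008] F [-6.11 -0.71  3.25] M [-0.346  1.37   0.379] gw 0.113 q [-1.17  0.3   1.33  2.09 -0.35  1.01 -1.03]
to B shift 0.0021 0.0019 dz(tool) to .246: 0.003 turn(+cw) -57.98
t 20.6 Mz [0.379 0.384 0.363 0.29  0.315 0.23 ] mean 0.327 F [-6.2 -0.5  3.2]
246 419.0 213.0 [ 0.6288 -0.2047] [0.0693 0.0122] dir 47.1 z 0.2547
234 333.0 213.0 [ 0.6343 -0.0354] [0.0124 0.0697] dir 97.5 z 0.2549
239 422.0 300.0 [ 0.4593 -0.1994] [0.0114 0.0696] dir 136.2 z 0.255
```

```bash

python3 -m crank '[[[0,0,0],[0,0,0],0.045],[[0,0,0],[0,0,0],0.045],[[0,0,-0.03],[0,0,0],0.045],[[0,0,-0.035],[0,0,0],0.045]]'
python3 plan.py .632 -.0325 97 9
```

```text
t: 21.15
eef_pos: [0.4635, -0.029, 0.3145]
tool_rot: [0.002, 0.995, 0.098, -0.0]
contact_force: [-0.4, 0.4, 1.6]
gripper_width: 0.526
turn/row -9.52 step 0.0187
0.0183 0.0041
0.0174 0.007
0.016 0.0098
0.0141 0.0123
0.0119 0.0145
0.0093 0.0162
0.0065 0.0176
0.0035 0.0184
0.0004 0.0187
```

```bash

python3 -m crank '[[[0.0183,0.0041,0],[0,0,-9.5],0.045],[[0.0174,0.007,0],[0,0,-9.5],0.045],[[0.016,0.0098,0],[0,0,-9.5],0.045],[[0.0141,0.0123,0],[0,0,-9.5],0.045],[[0.0119,0.0145,0],[0,0,-9.5],0.045],[[0.0093,0.0162,0],[0,0,-9.5],0.045],[[0.0065,0.0176,0],[0,0,-9.5],0.045],[[0.0035,0.0184,0],[0,0,-9.5],0.045],[[0.0004,0.0187,0],[0,0,-9.5],0.045],[[0,0,0],[0,0,0],0.045]]'
python3 -m crank '[[[0,0,0],[0,0,0],0.045]]'
python3 go.py A; python3 look.py wrist w5; python3 go.py A
```

```text
t: 22.4
eef_pos: [0.6313, -0.0344, 0.3142]
tool_rot: [0.001, 0.669, 0.743, 0.0]
contact_force: [-0.7, 0.3, -0.1]
gripper_width: 0.525
t: 22.52
eef_pos: [0.6298, -0.0346, 0.3142]
tool_rot: [0.0, 0.67, 0.743, 0.0]
contact_force: [-0.0, 0.5, 0.4]
gripper_width: 0.53
t 22.525 p [ 0.6298 -0.0346  0.3142] yaw 95.91 Z [ 0.0005 -0.0004] F [-0.01  0.46  0.4 ] M [0.021 0.061 0.058] gw 0.53 q [-0.59  0.42  0.76  1.62 -0.31  1.22  0.34]
to A shift -0.0007 0.0035 dz(tool) to .246: 0.0682 turn(+cw) -52.79
2341 329.0 259.0 [ 0.6329 -0.0327] [0.011  0.0687] dir 97.3 z 0.2533
1951 43.0 221.0 [ 0.4756 -0.0255] [0.0471 0.0114] dir 11.9 z 0.2529
540 11.0 440.0 [ 0.4384 -0.1769] [0.0136 0.0145] dir 126.7 z 0.2508
t 22.575 p [ 0.6297 -0.0345  0.3142] yaw 95.95 Z [ 0.0004 -0.0003] F [ 0.76  0.17 -1.  ] M [-0.001  0.019  0.012] gw 0.524 q [-0.59  0.42  0.76  1.62 -0.31  1.22  0.34]
to A shift -0.0009 0.0037 dz(tool) to .246: 0.0682 turn(+cw) -52.75
```

View pics/w5.png

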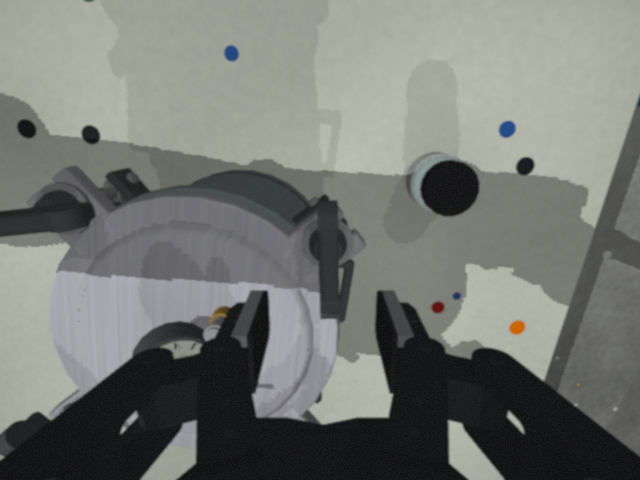

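```bash

python3 -m crank '[[[0.0015,0.0027,0.034],[0,0,-1.2],0.045],[[0,0,0.03],[0,0,0],0.045],[[0,0,0],[0,0,0],0.0],[[0,0,0],[0,0,0],0.0],[[0,0,0],[0,0,0],0.0]]' 70
python3 go.py A
python3 -m crank '[[[0,0,0],[0,0,5],0],[[0,0,0],[0,0,5],0],[[0,0,0],[0,0,3],0],[[0,0,0],[0,0,1],0],[[0,0,0],[0,0,1],0]]' 
python3 go.py A;python3 feel.py
```

```text
t: 23.2
eef_pos: [0.6331, -0.0328, 0.2516]
tool_rot: [0.001, 0.661, 0.751, 0.001]
contact_force: [-0.1, 0.5, 1.5]
gripper_width: 0.108
t 23.2 p [ 0.6331 -0.0328  0.2516] yaw 97.28 Z [ 0.0022 -0.0001] F [-0.11  0.47  1.54] M [0.009 0.323 0.053] gw 0.108 q [-0.56  0.48  0.73  1.69 -0.35  1.1   0.39]
to A shift -0.0022 -0.0 dz(tool) to .246: 0.0056 turn(+cw) -51.42
t: 23.82
eef_pos: [0.6334, -0.0327, 0.2514]
tool_rot: [0.001, 0.753, 0.658, 0.001]
contact_force: [-1.3, 0.9, 6.3]
gripper_width: 0.111
t 23.825 p [ 0.6334 -0.0327  0.2514] yaw 82.32 Z [ 0.0025 -0.0002] F [-1.27  0.92  6.3 ] M [0.033 0.334 0.498] gw 0.111 q [-0.61  0.5   0.79  1.69 -0.39  1.11  0.17]
to A shift -0.0022 0.0003 dz(tool) to .246: 0.0054 turn(+cw) -66.38
t 24.075 Mz [0.498 0.477 0.388 0.421 0.441 0.427] mean 0.442 F [-1.4  0.5  6.4]
```

```bash

python3 -m crank '[[[0,0,0],[0,0,6],0],[[0,0,0],[0,0,6],0],[[0,0,0],[0,0,5],0],[[0,0,0],[0,0,2],0],[[0,0,0],[0,0,1],0],[[0,0,0],[0,0,1],0]]' 
python3 go.py A;python3 feel.py
```

```text
t: 24.82
eef_pos: [0.6337, -0.0328, 0.2512]
tool_rot: [0.001, 0.86, 0.51, 0.001]
contact_force: [-0.1, -0.2, 5.0]
gripper_width: 0.108
t 24.825 p [ 0.6337 -0.0328  0.2512] yaw 61.35 Z [ 0.0029 -0.0007] F [-0.15 -0.24  5.05] M [-0.077  0.032  0.869] gw 0.108 q [-0.66  0.53  0.89  1.7  -0.45  1.13 -0.14]
to A shift -0.002 0.0008 dz(tool) to .246: 0.0052 turn(+cw) -87.35
t 25.075 Mz [0.869 0.841 0.746 0.772 0.765 0.709] mean 0.784 F [ 0.1 -0.5  4.9]
```

```bash

python3 -m crank '[[[0,0,0],[0,0,0],0.045],[[0,0,0],[0,0,0],0.045],[[0,0,-0.03],[0,0,0],0.045],[[0,0,-0.035],[0,0,0],0.045]]'
python3 plan.py .4585 -.198 135.8 8
```

```text
t: 25.58
eef_pos: [0.632, -0.0326, 0.315]
tool_rot: [-0.0, 0.86, 0.51, -0.001]
contact_force: [0.8, -0.2, 0.9]
gripper_width: 0.529
turn/row -9.32 step 0.03
-0.0286 -0.0091
-0.0267 -0.0136
-0.0242 -0.0177
-0.021 -0.0214
-0.0172 -0.0245
-0.013 -0.027
-0.0085 -0.0287
-0.0037 -0.0297
```

```bash

python3 -m crank '[[[-0.0286,-0.0091,0],[0,0,-9.3],0.045],[[-0.0267,-0.0136,0],[0,0,-9.3],0.045],[[-0.0242,-0.0177,0],[0,0,-9.3],0.045],[[-0.021,-0.0214,0],[0,0,-9.3],0.045],[[-0.0172,-0.0245,0],[0,0,-9.3],0.045],[[-0.013,-0.027,0],[0,0,-9.3],0.045],[[-0.0085,-0.0287,0],[0,0,-9.3],0.045],[[-0.0037,-0.0297,0],[0,0,-9.3],0.045],[[0,0,0],[0,0,0],0.045],[[0,0,0],[0,0,0],0.045]]'
python3 look.py wrist w6; python3 go.py C
```

```text
t: 26.82
eef_pos: [0.4594, -0.1974, 0.315]
tool_rot: [0.0, 0.378, 0.926, 0.0]
contact_force: [0.5, 0.0, -0.0]
gripper_width: 0.531
4396 588.0 39.0 [ 0.4633 -0.0284] [0.0697 0.0125] dir 12.3 z 0.253
2308 320.0 258.0 [ 0.4577 -0.1974] [0.011  0.0697] dir 136.3 z 0.2534
576 461.0 442.0 [ 0.6126 -0.2181] [0.0203 0.0134] dir 53.4 z 0.2531
t 26.875 p [ 0.4597 -0.1971  0.315 ] yaw 135.68 Z [ 0.0006 -0.0002] F [0.32 0.38 0.4 ] M [-0.062 -0.022  0.026] gw 0.525 q [-0.41  0.13  0.78  1.92 -0.1   1.13  1.2 ]
to C shift -0.0014 -0.0018 dz(tool) to .246: 0.069 turn(+cw) -47.52
```

View pics/w6.png

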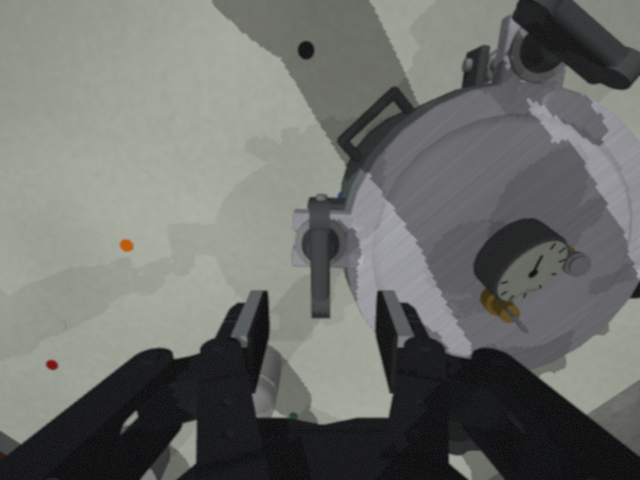

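Knob C's bar is at (320,258), well aligned. I correct y by -1 mm and tighten.

```bash

python3 -m crank '[[[0,-0.001,0.034],[0,0,-0.3],0.045],[[0,0,0.032],[0,0,0],0.045],[[0,0,0],[0,0,0],0.0],[[0,0,0],[0,0,0],0.0],[[0,0,0],[0,0,0],0.0]]' 70
python3 go.py C
python3 -m crank '[[[0,0,0],[0,0,6],0],[[0,0,0],[0,0,6],0],[[0,0,0],[0,0,4],0],[[0,0,0],[0,0,2],0],[[0,0,0],[0,0,1],0],[[0,0,0],[0,0,1],0]]' 
python3 go.py C;python3 feel.py
```

```text
t: 27.5
eef_pos: [0.4591, -0.1987, 0.25]
tool_rot: [0.001, 0.374, 0.927, 0.0]
contact_force: [0.0, 0.7, -0.5]
gripper_width: 0.109
t 27.5 p [ 0.4591 -0.1987  0.25  ] yaw 136.02 Z [ 0.002  -0.0006] F [ 0.02  0.7  -0.5 ] M [0.031 0.096 0.095] gw 0.109 q [-0.37  0.22  0.77  2.   -0.18  0.99  1.28]
to C shift -0.0008 -0.0002 dz(tool) to .246: 0.004 turn(+cw) -47.18
t: 28.25
eef_pos: [0.4589, -0.199, 0.2499]
tool_rot: [0.001, 0.53, 0.848, 0.0]
contact_force: [-1.6, 0.2, 6.0]
gripper_width: 0.105
t 28.25 p [ 0.4589 -0.199   0.2499] yaw 116.01 Z [ 0.0017 -0.0005] F [-1.63  0.23  5.97] M [-0.124  0.47   0.72 ] gw 0.105 q [-0.42  0.23  0.83  2.   -0.2   0.99  0.96]
to C shift -0.0007 0.0003 dz(tool) to .246: 0.0039 turn(+cw) -67.19
t 28.5 Mz [0.72  0.606 0.65  0.672 0.655 0.599] mean 0.65 F [-2.1 -0.4  6.1]
```

```bash

python3 -m crank '[[[0,0,0],[0,0,3],0],[[0,0,0],[0,0,2],0],[[0,0,0],[0,0,1],0],[[0,0,0],[0,0,1],0],[[0,0,0],[0,0,1],0]]' 
python3 go.py C;python3 feel.py
```

```text
t: 29.12
eef_pos: [0.4588, -0.199, 0.2498]
tool_rot: [0.001, 0.588, 0.809, 0.0]
contact_force: [-3.2, -0.4, 6.5]
gripper_width: 0.106
t 29.125 p [ 0.4588 -0.199   0.2498] yaw 108.02 Z [ 0.0014 -0.0006] F [-3.18 -0.35  6.54] M [-0.118  0.592  0.916] gw 0.106 q [-0.45  0.23  0.86  2.   -0.21  0.99  0.83]
to C shift -0.0006 0.0006 dz(tool) to .246: 0.0038 turn(+cw) -75.18
t 29.375 Mz [0.916 0.822 0.817 0.843 0.787 0.84 ] mean 0.838 F [-2.9 -0.4  6. ]
```

```bash

python3 -m crank '[[[0,0,0],[0,0,0],0.045],[[0,0,0],[0,0,0],0.045],[[0,0,-0.03],[0,0,0],0.045],[[0,0,-0.035],[0,0,0],0.045]]'
python3 plan.py .6282 -.2032 47 7
```

```text
t: 29.88
eef_pos: [0.458, -0.1985, 0.3143]
tool_rot: [-0.0, 0.588, 0.809, -0.0]
contact_force: [1.0, -0.3, -0.7]
gripper_width: 0.529
turn/row 8.71 step 0.0243
-0.0081 0.0229
-0.0046 0.0239
-0.0009 0.0243
0.0028 0.0242
0.0064 0.0235
0.0099 0.0222
0.0131 0.0205
```

```bash

python3 -m crank '[[[-0.0081,0.0229,0],[0,0,8.7],0.045],[[-0.0046,0.0239,0],[0,0,8.7],0.045],[[-0.0009,0.0243,0],[0,0,8.7],0.045],[[0.0028,0.0242,0],[0,0,8.7],0.045],[[0.0064,0.0235,0],[0,0,8.7],0.045],[[0.0099,0.0222,0],[0,0,8.7],0.045],[[0.0131,0.0205,0],[0,0,8.7],0.045],[[0,0,0],[0,0,0],0.045],[[0,0,0],[0,0,0],0.045]]'
python3 look.py wrist w7; python3 go.py D
```

```text
t: 31.0
eef_pos: [0.6278, -0.2036, 0.3139]
tool_rot: [0.0, 0.916, 0.4, -0.0]
contact_force: [-0.3, 0.2, 0.5]
gripper_width: 0.526
2683 95.0 42.0 [ 0.6253 -0.049 ] [0.0364 0.0122] dir 63.1 z 0.2526
2357 322.0 258.0 [ 0.6281 -0.2027] [0.0689 0.011 ] dir 47.6 z 0.2532
106 129.0 422.0 [ 0.4607 -0.198 ] [0.0041 0.0092] dir 172.8 z 0.2498
97 172.0 444.0 [ 0.4698 -0.2288] [0.0124 0.0044] dir 7.2 z 0.2507
t 31.05 p [ 0.6277 -0.2037  0.3142] yaw 47.14 Z [ 0.0003 -0.0001] F [ 0.21  0.55 -0.67] M [0.007 0.022 0.007] gw 0.528 q [-0.44  0.58  1.02  1.56 -0.5   1.29 -0.09]
to D shift 0.0 0.0014 dz(tool) to .246: 0.0682 turn(+cw) -70.86
```

View pics/w7.png

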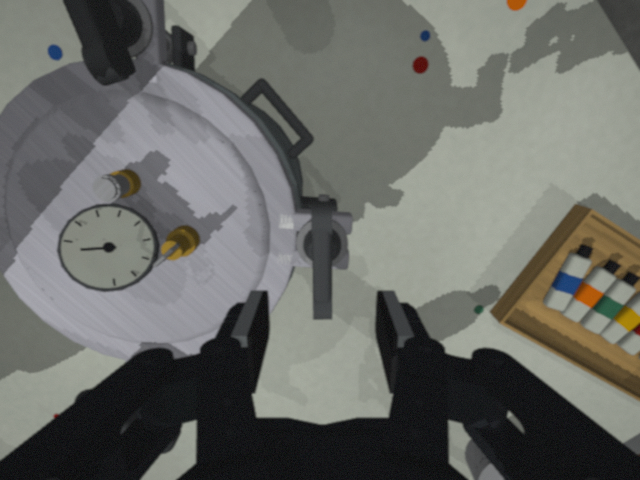

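Knob D's bar is at (322,258), centred and aligned.

```bash

python3 -m crank '[[[0.0007,0,0.034],[0,0,-0.3],0.045],[[0,0,0.031],[0,0,0],0.045],[[0,0,0],[0,0,0],0.0],[[0,0,0],[0,0,0],0.0],[[0,0,0],[0,0,0],0.0]]' 70
python3 go.py D
python3 -m crank '[[[0,0,0],[0,0,6],0],[[0,0,0],[0,0,6],0],[[0,0,0],[0,0,6],0],[[0,0,0],[0,0,2],0],[[0,0,0],[0,0,1],0],[[0,0,0],[0,0,1],0]]' 
python3 go.py D;python3 feel.py
```

```text
t: 31.68
eef_pos: [0.6287, -0.2029, 0.2507]
tool_rot: [-0.0, 0.916, 0.402, 0.0]
contact_force: [-4.6, 2.3, 3.6]
gripper_width: 0.11
t 31.675 p [ 0.6287 -0.2029  0.2507] yaw 47.41 Z [0.0008 0.0005] F [-4.65  2.33  3.59] M [0.513 1.035 0.092] gw 0.11 q [-0.42  0.63  0.98  1.63 -0.55  1.19 -0.05]
to D shift -0.0013 0.0012 dz(tool) to .246: 0.0047 turn(+cw) -70.59
t: 32.42
eef_pos: [0.6288, -0.2031, 0.2506]
tool_rot: [0.0, 0.975, 0.22, 0.0]
contact_force: [-5.4, 1.3, 3.7]
gripper_width: 0.108
t 32.425 p [ 0.6288 -0.2031  0.2506] yaw 25.46 Z [ 0.0007 -0.0006] F [-5.39  1.26  3.68] M [0.235 0.974 0.618] gw 0.108 q [-0.46  0.68  1.07  1.63 -0.63  1.22 -0.38]
to D shift -0.0008 0.0013 dz(tool) to .246: 0.0046 turn(+cw) -92.54
t 32.675 Mz [0.618 0.566 0.503 0.461 0.526 0.462] mean 0.523 F [-4.9  1.1  4. ]
```

```bash

python3 -m crank '[[[0,0,0],[0,0,6],0],[[0,0,0],[0,0,4],0],[[0,0,0],[0,0,2],0],[[0,0,0],[0,0,1],0],[[0,0,0],[0,0,1],0]]' 
python3 go.py D;python3 feel.py
```

```text
t: 33.3
eef_pos: [0.6289, -0.2033, 0.2505]
tool_rot: [0.001, 0.995, 0.1, 0.0]
contact_force: [-4.6, 0.4, 4.6]
gripper_width: 0.109
t 33.3 p [ 0.6289 -0.2033  0.2505] yaw 11.48 Z [ 0.0007 -0.001 ] F [-4.59  0.43  4.55] M [0.09  1.145 0.783] gw 0.109 q [-0.48  0.71  1.13  1.63 -0.67  1.24 -0.58]
to D shift -0.0004 0.0013 dz(tool) to .246: 0.0045 turn(+cw) -106.52
t 33.55 Mz [0.783 0.823 0.712 0.721 0.722 0.725] mean 0.748 F [-5.   1.3  5. ]
```

```bash

python3 -m crank '[[[0,0,0],[0,0,0],0.045],[[0,0,0],[0,0,0],0.045],[[0,0,-0.03],[0,0,0],0.045],[[0,0,-0.035],[0,0,-10],0.045],[[0,0,0],[0,0,-10],0.045],[[0,0,0],[0,0,-10],0.045],[[0,0,0],[0,0,-10],0.045],[[0,0,0],[0,0,-10],0.045],[[0,0,0],[0,0,-10],0.045],[[0,0,0],[0,0,-10],0.045]]'
python3 -m crank '[[[0,0,0],[0,0,-10],0.045],[[0,0,0],[0,0,-10],0.045]]'; python3 go.py B
python3 plan.py .463 -.0288 191.9 9
```

```text
t: 34.8
eef_pos: [0.6294, -0.2029, 0.3144]
tool_rot: [0.001, 0.756, 0.654, 0.0]
contact_force: [0.1, 0.3, 0.2]
gripper_width: 0.525
t: 35.05
eef_pos: [0.6294, -0.2029, 0.3144]
tool_rot: [0.001, 0.631, 0.776, 0.0]
contact_force: [-0.1, 0.1, -0.2]
gripper_width: 0.525
t 35.05 p [ 0.6294 -0.2029  0.3144] yaw 101.71 Z [ 0.0016 -0.0007] F [-0.14  0.09 -0.23] M [-0.01   0.045 -0.019] gw 0.525 q [-0.31  0.49  0.78  1.55 -0.36  1.25  0.73]
to B shift 0.2026 -0.1263 dz(tool) to .246: 0.0684 turn(+cw) 32.31
turn/row -10.02 step 0.0268
0.0227 -0.0142
0.0248 -0.01
0.0262 -0.0055
0.0267 -0.0009
0.0265 0.0038
0.0254 0.0083
0.0236 0.0126
0.021 0.0165
0.0178 0.0199
```

```bash

python3 -m crank '[[[0.0227,-0.0142,0],[0,0,-10],0.045],[[0.0248,-0.01,0],[0,0,-10],0.045],[[0.0262,-0.0055,0],[0,0,-10],0.045],[[0.0267,-0.0009,0],[0,0,-10],0.045],[[0.0265,0.0038,0],[0,0,-10],0.045],[[0.0254,0.0083,0],[0,0,-10],0.045],[[0.0236,0.0126,0],[0,0,-10],0.045],[[0.021,0.0165,0],[0,0,-10],0.045],[[0.0178,0.0199,0],[0,0,-10],0.045],[[0,0,0],[0,0,0],0.045]]'
python3 -m crank '[[[0,0,0],[0,0,0],0.045]]'
python3 look.py wrist w8; python3 go.py B
```

```text
t: 36.3
eef_pos: [0.4635, -0.0264, 0.3143]
tool_rot: [0.001, -0.1, 0.995, 0.0]
contact_force: [0.7, -0.3, 0.7]
gripper_width: 0.525
t: 36.42
eef_pos: [0.4647, -0.0282, 0.3144]
tool_rot: [0.001, -0.098, 0.995, -0.0]
contact_force: [-0.0, 0.1, 0.4]
gripper_width: 0.522
1764 39.0 190.0 [ 0.4525 -0.1829] [0.0111 0.0411] dir 109.5 z 0.2526
2279 322.0 257.0 [ 0.4622 -0.0283] [0.0683 0.0108] dir 11.6 z 0.2534
1183 11.0 423.0 [ 0.6125 -0.2052] [0.0422 0.0121] dir 12.8 z 0.2508
t 36.475 p [ 0.4647 -0.0283  0.3142] yaw -168.77 Z [ 0.0016 -0.0006] F [-0.6   0.92  0.57] M [-0.015 -0.004  0.039] gw 0.526 q [-0.52  0.04  0.47  1.97 -0.02  1.13  1.72]
to B shift 0.0005 -0.0018 dz(tool) to .246: 0.0682 turn(+cw) 121.83
```

View pics/w8.png

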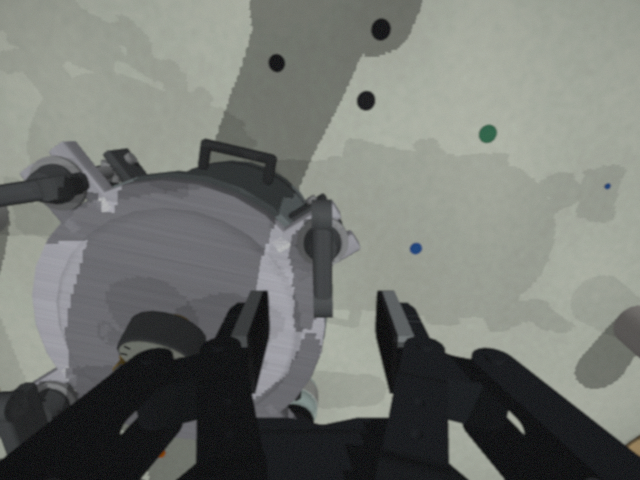

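Knob B's bar is at (322,257), aligned and centred.

```bash

python3 -m crank '[[[0.0012,0,0.034],[0,0,-0.4],0.045],[[0,0,0.031],[0,0,0],0.045],[[0,0,0],[0,0,0],0.0],[[0,0,0],[0,0,0],0.0],[[0,0,0],[0,0,0],0.0]]' 70
python3 go.py B
python3 -m crank '[[[0,0,0],[0,0,6],0],[[0,0,0],[0,0,6],0],[[0,0,0],[0,0,5],0],[[0,0,0],[0,0,2],0],[[0,0,0],[0,0,1],0],[[0,0,0],[0,0,1],0]]' 
python3 go.py B;python3 feel.py
```

```text
t: 37.1
eef_pos: [0.4638, -0.0283, 0.2501]
tool_rot: [0.001, -0.102, 0.995, -0.0]
contact_force: [-0.2, -2.3, -0.8]
gripper_width: 0.108
t 37.1 p [ 0.4638 -0.0283  0.2501] yaw -168.24 Z [ 0.0025 -0.0006] F [-0.18 -2.29 -0.82] M [-0.364 -0.018  0.069] gw 0.108 q [-0.51  0.12  0.48  2.06 -0.06  0.98  1.78]
to B shift -0.0004 -0.002 dz(tool) to .246: 0.0041 turn(+cw) 122.36
t: 37.85
eef_pos: [0.4637, -0.0283, 0.2499]
tool_rot: [0.001, 0.08, 0.997, -0.0]
contact_force: [0.4, -3.9, 5.0]
gripper_width: 0.11
t 37.85 p [ 0.4637 -0.0283  0.2499] yaw 170.79 Z [ 0.0024 -0.0007] F [ 0.38 -3.94  5.04] M [-0.926  0.047  0.63 ] gw 0.11 q [-0.54  0.12  0.51  2.06 -0.07  0.98  1.42]
to B shift -0.0012 -0.0017 dz(tool) to .246: 0.0039 turn(+cw) 101.39
t 38.1 Mz [0.63  0.583 0.587 0.583 0.541 0.65 ] mean 0.596 F [ 0.1 -4.   6. ]
```

+0.15 N m needs about 10°.

```bash

python3 -m crank '[[[0,0,0],[0,0,4],0],[[0,0,0],[0,0,3],0],[[0,0,0],[0,0,1],0],[[0,0,0],[0,0,1],0],[[0,0,0],[0,0,1],0]]' 
python3 go.py B;python3 feel.py
```

```text
t: 38.72
eef_pos: [0.4637, -0.0283, 0.2498]
tool_rot: [0.001, 0.167, 0.986, -0.0]
contact_force: [-0.4, -4.5, 6.4]
gripper_width: 0.108
t 38.725 p [ 0.4637 -0.0283  0.2498] yaw 160.81 Z [ 0.0023 -0.0008] F [-0.39 -4.53  6.39] M [-0.897  0.01   0.821] gw 0.108 q [-0.55  0.12  0.53  2.06 -0.07  0.98  1.25]
to B shift -0.0015 -0.0015 dz(tool) to .246: 0.0038 turn(+cw) 91.41
t 38.975 Mz [0.821 0.732 0.792 0.722 0.701 0.692] mean 0.744 F [ 0.6 -4.2  5.9]
```

```bash

python3 -m crank '[[[0,0,0],[0,0,0],0.06],[[0,0,0],[0,0,0],0.06],[[0,0,0],[0,0,0],0.06],[[0,0,-0.03],[0,0,0],0.06],[[0,0,-0.045],[0,0,0],0.06],[[0,0,-0.045],[0,0,0],0.06],[[0,0,0],[0,0,0],0.06],[[0,0,0],[0,0,0],0.06]]'
python3 go.py; python3 look.py top t9; python3 look.py scene s9
```

```text
t: 39.98
eef_pos: [0.4624, -0.0276, 0.3683]
tool_rot: [-0.0, 0.167, 0.986, -0.0]
contact_force: [-0.6, -0.8, 0.3]
gripper_width: 0.703
t 39.975 p [ 0.4624 -0.0276  0.3683] yaw 160.81 Z [-0.0004 -0.0001] F [-0.58 -0.84  0.3 ] M [-0.014  0.032  0.025] gw 0.703 q [-0.59 -0.01  0.52  1.9   0.01  1.25  1.16]
242 419.0 213.0 [ 0.6289 -0.2049] [0.0696 0.0124] dir 12.8 z 0.2544
229 333.0 213.0 [ 0.6338 -0.0355] [0.0691 0.012 ] dir 63.7 z 0.2546
222 422.0 300.0 [ 0.4593 -0.1994] [0.011  0.0694] dir 109.7 z 0.2549
152 263.0 183.0 [ 0.4673 -0.0308] [0.0118 0.0666] dir 162.4 z 0.2531
218 195.0 225.0 [ 0.4596 -0.2003] [0.0147 0.0691] dir 109.3 z 0.253
232 313.0 233.0 [ 0.635  -0.0361] [0.0691 0.0133] dir 63.3 z 0.2527
236 245.0 281.0 [ 0.6296 -0.205 ] [0.0703 0.013 ] dir 12.7 z 0.253
```

View pics/s9.png

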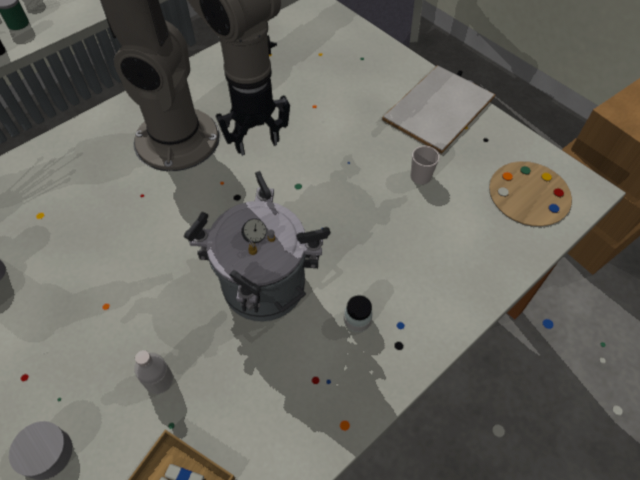

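View pics/t9.png

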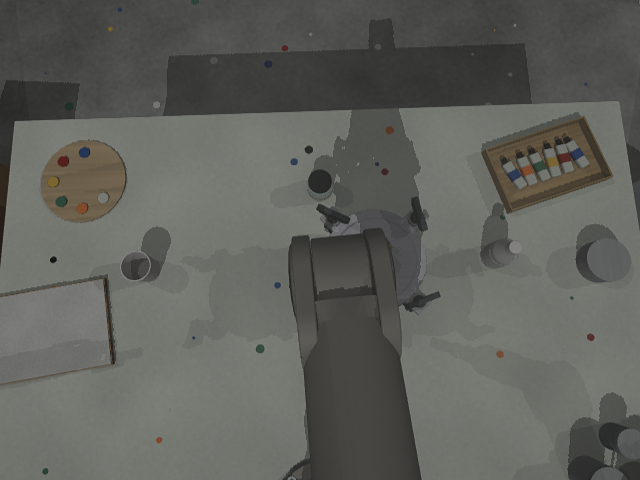

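The gripper is clear of the pot. The jar (320,183), cup (136,265) and bottle (500,252) in the top view have not moved.

```bash
python3 -c "
from station import bot
print(bot.hand_in())"
```

```text
the job is handed in; nothing more can be done
None
```

All four wing knobs are tightened and the job is handed in, about 40 s in. I worked in cross order both times: the knob at far left, then near right across from it, then far right, then near left.

| Knob | Snug round (N m) | Final round (N m) |
|---|---|---|
| Far left | 0.32 | 0.78 |
| Near right | 0.30 | 0.84 |
| Far right | 0.28 | 0.75 |
| Near left | 0.33 | 0.74 |

- **Torque readings:** these are averages of six readings after a slow clockwise finish, each reading good to about 0.05 N m. The exception is the far-left snug value, which is a single reading. The highest single reading anywhere was 0.92 N m, below the 1.2 limit.
- **First pair set slightly high:** I took the first two knobs a little over 0.75 because tightening the other pair loosens them by roughly 0.06 N m. I did not measure them again afterwards.
- **Final check:** the gripper is open and clear above the pot, and the force on the tool is near zero. The jar, cup and bottle are in the same places in the top picture as at the start.
- **Disagreement:** in the last pictures the bars sit 1 to 2 degrees from where the gripper let go. The far-left knob is off the most, at about 2 degrees. Earlier readings had a similar bias of about half a degree, so part of that is measurement. A little slip or spring-back there is possible.

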